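# Shift the paint mill's gear lever from fourth to first through its H-gate

### The arm

A 6-joint arm with a two-finger parallel gripper is mounted at the origin on the work surface. World frame = base frame: x ahead of the robot, y to its left, z up, the work surface at z = 0. Lengths are in m, angles in degrees, forces in N, time in s.
With the tool pointing down it reaches from about 0.325 to 0.85 m from the base axis. Payload 15.5 kg.
Tool frame: the origin (TCP) lies at the very end of the fingers, on their centre line; the grasp point (between the pads) lies arm.grip_depth behind it (arm.grip_depth is the distance from the TCP to the grasp point, in m); z points along the fingers, y is the direction in which the jaws open and shut (so a half turn about z gives the same grasp; the last joint's range is limited). The gripper opens to 91 mm and grips with 3 to 60 N. Pads are 32 mm wide; open, the fingers measure 118 mm over their backs; the gripper's body (76 mm by 178 mm) begins 60 mm behind the grasp point.
Start: joints at [-81.045, 28.281, 77.091, -0, 74.628, -5.472], TCP at [0.156, -0.605, 0.214] pointing down, gripper open.
Joint ranges: [-166.48, 166.48], [-47.26, 123.95], [12.59, 153.08], [-70.14, 250.14], [6.76, 159.57], [-176.63, 176.63]. Speed limits (degrees/s): [108.29, 108.29, 147.25, 172.46, 172.46, 172.46].

### API

Orientations are given as a 3x3 rotation matrix whose columns are the frame's x, y, z axes.
In Python, from rig import arm gives the robot as it stands. Calls block until the motion is done:
- arm.move_to(position, orientation): joint-space move of the TCP to a pose.
- arm.move_l(position, orientation=None, feed=0.15): straight line of the TCP; orientation=None keeps the orientation; feed is the mean speed in m/s.
- arm.move_joints(angles): joint-space move.
- arm.grip(opening): finger opening in m; the grip force is fixed at half the most; returns when the fingers have stopped.
- arm.sleep(seconds).
- arm.solve_ik(position, orientation): joint angles nearest the present ones, or None.
- arm.snapshot(name): name is "scene" or "top"; returns the picture (400x640x3 uint8, red, green, blue); there is no depth.
- arm.get_calibration(name): a dict with "intrinsics" (3x3 intrinsics, pixels), "k1" (the pictures are not rectified: a ray, as slopes to the right and down, at radius r is drawn at 1 + k1 r^2 times it, then the intrinsics apply), "cam_to_world" (4x4, takes a point from camera to world coordinates). Camera axes: x right, y down, z forward; pixel columns grow to the right and rows downward; lengths in m; the calibration is good to about 2 mm. A picture is of the moment at which its call begins. get_calibration takes no time and is no camera call.
A pose or a line that the arm cannot do raises arm.Unreachable and nothing moves.
- arm.sign_off(): hands the job in, once; it reports no verdict.
Readings, each from a call of its own:
- arm.current_t(): time.
- arm.current_joint_positions(): joint angles.
- arm.current_dq(): joint speeds.
- arm.current_tau(): joint torques, N m.
- arm.current_ee_pos(): TCP position.
- arm.current_tool_rot(): TCP orientation.
- arm.current_force(): force on the tool from outside, world axes, zero at the start.
- arm.current_torque(): the same for the moment, N m.
- arm.current_width(): finger opening in m.
Only numpy, scipy, OpenCV 4.12 (cv2) and the standard library are available. Lean on these libraries where they do the work, as an engineer would, in place of code of your own. Each camera call takes 0.05 s, during which the arm holds its last target. There are 200 camera calls.

### The job

The three-roll paint mill on the studio bench stands still in fourth, its fast wash-up gear, and stiff paint has to be milled next: push its ball-topped gear lever out of fourth into neutral, across the gate and fully home in first, the far left slot as seen from the robot, marked with a single pip. Do not let it slip into second or third on the way; push only, without pinching the lever, leave the jar, tub, paint tube and scraper where they are, and take the hand away at the end.

Things in the scene. Friction and masses are not known exactly. Their poses are not given: they have to be found in the camera images.
- mill: Grey bench paint mill, fixed, 620 mm wide. Origin on the bench below the gate's middle; x points away from the robot's side, y to its left; yaw up to 0.3 rad. Gearbox lid 110 mm high: x -154 to 154, y -174 to 114 mm. On it the turret (122 by 112 mm) with the gate. Right of y = -170 mm the roll stand, 200 mm high, its white feed cheeks 222 mm. Motor behind, x 150 to 305 mm, to 165 mm high.
- gate (a point): Middle of the steel gate plate's top, 135 mm above the bench. The slots form an H: two slots along the mill's x, 18 mm left and right of the middle, joined by the neutral slot (16 mm wide) along y. From the robot: first far left, second near left, third far right, fourth near right; 1 to 4 small raised pips beyond the slot ends mark them. Round noses between the slots guide the lever.
- knob (a point): Centre of the black ball knob (41 mm diameter) on the gear lever, a steel rod 12 mm thick that comes up through the gate. The lever swings about a pivot 65 mm above the bench below the gate's middle, 165 mm from the knob's centre (knob 230 mm above the bench upright, about 215 mm in gear). 3 to 4 N at the knob moves it; it stays where it is left.
- shift (a joint): Lever's swing along the slots, rad: 0 in neutral, + away from the robot (mill x), - towards it; stops at +0.356 (home in first or third) and -0.356 (home in second or fourth). The knob lies 165 mm x sin(shift) along the mill's x from the middle. It starts in fourth, at -0.35 to -0.29.
- select (a joint): Lever's swing across the gate, rad: + to the left (mill y), - to the right; stops at +0.252 (lane of first and second) and -0.252 (lane of third and fourth). The knob lies 165 mm x cos(shift) x sin(select) along the mill's y from the middle. Free to cross only with shift within about 0.03 of 0.
- knob_in_first (a point): Fixed point on the mill: where the knob's centre is when the lever is fully home in first (57 mm along the mill's x and 39 mm along its y from the middle, 216 mm above the bench).
- knob_neutral_left (a point): Fixed point on the mill: knob's centre with the lever in neutral at the left stop (lane of first), 41 mm left of the middle, 225 mm above the bench.
- knob_neutral_right (a point): Fixed point on the mill: knob's centre with the lever in neutral at the right stop (lane of fourth), 41 mm right of the middle, 225 mm above the bench.
- jar: Capped pigment jar, 56 mm across, 78 mm high, loose on the bench left of the gearbox. Origin under its centre.
- tub: Clear empty plastic tub, 90 mm across the rim, 85 mm high, loose on the bench left of the gearbox. Origin under its centre.
- tube: Paint tube lying on the gearbox lid right of the gate, 110 mm long, 36 mm wide, 17 mm high, loose. Origin at the middle of its underside.
- scraper: Paint scraper with a wooden handle, 200 mm long, lying loose on the bench left of the mill. Origin at its underside.

How it is judged (in metres and radians):
On the way, in this order (a step that is already met when the one before it is completed fails the run):
1. the lever comes out of fourth into neutral, still in the right lane (value of joint shift between -0.12 and 0.2 rad and value of joint select below 0 rad).
2. the lever has crossed the gate in neutral into the left lane (value of joint select above 0.12 rad and value of joint shift between -0.12 and 0.12 rad).
At the end, for the whole second after the job is handed in: The lever rests home in first: shift above 0.315 rad (the knob within about 7 mm of its stop) and select above 0.19 rad, not moving; jar, tub, tube and scraper within 20 mm of where they stood (value of joint shift above 0.315 rad and value of joint select above 0.19 rad and velocity of joint shift between -0.05 and 0.05 rad/s and distance of each of jar, tub, tube, scraper from where it was at the start of the episode below 0.02 m); the robot touches nothing.
It fails at once if the lever slipped into third (more than 0.2 rad into that slot) (value of joint shift above 0.2 rad and value of joint select below 0 rad).
It fails at once if the lever slipped into second (more than 0.2 rad into that slot) (value of joint shift below -0.2 rad and value of joint select above 0 rad).
It fails at once if the lever was pinched: pressed on opposite sides of the knob or rod at once (over 1 N on both) ((contact force between the fingers and knob_near_side above 1 N and contact force between the fingers and knob_far_side above 1 N) or (contact force between the fingers and knob_left_side above 1 N and contact force between the fingers and knob_right_side above 1 N) or (contact force between the fingers and rod_near_side above 1 N and contact force between the fingers and rod_far_side above 1 N) or (contact force between the fingers and rod_left_side above 1 N and contact force between the fingers and rod_right_side above 1 N)).
It fails at once if the jar, tub, tube or scraper was moved or lifted by more than 20 mm (distance of any of jar, tub, tube, scraper from where it was at the start of the episode above 0.02 m).
It also fails if it takes over 54 s, if anything falls off the work surface, if the arm or the gripper's body presses on something with over 40 N, if the wrist force passes 120 N, or if a joint passes its speed limit or range.

## Working session

There is one attempt and no reset: what is moved stays moved. The work goes in short steps, each a Python script; the robot and the scene stay as the last script left them, time stands still between calls to the robot, and variables do not carry over. Pictures are saved under pics/ and viewed, about 8 in all and at most 12, crops included, and the job is handed in when it is done.

```bash
mkdir -p pics; ls
python3 - <<'E'
from rig import arm
import cv2
for n in("scene","top"):
    im=arm.snapshot(n); cv2.imwrite(f"pics/{n}0.png",im[:,:,::-1])
    c=arm.get_calibration(n); print(n,c["intrinsics"],c["k1"],c["cam_to_world"])
print(arm.current_t(),arm.grip_depth,arm.current_tool_rot())
E
```

```text
pics
scene [[379.10629107   0.         319.58118817]
 [  0.         379.10629107 202.27845795]
 [  0.           0.           1.        ]] -0.03946670624897477 [[ 0.17708513  0.74063395 -0.64815292  0.99236716]
 [ 0.98404285 -0.14484082  0.10334802  0.1597815 ]
 [-0.01733595 -0.65611164 -0.7544647   0.69381832]
 [ 0.          0.          0.          1.        ]]
top [[396.55622915   0.         320.99189185]
 [  0.         396.55622915 199.96932082]
 [  0.           0.           1.        ]] -0.09462957650401849 [[ 0.02397168 -0.99877046  0.04339277  0.51317433]
 [-0.99961423 -0.02333774  0.0150576   0.21359728]
 [-0.01402639 -0.04373699 -0.99894461  1.05118145]
 [ 0.          0.          0.          1.        ]]
0.1 0.0188 [[ 9.68464729e-01  2.49150641e-01 -1.64481552e-04]
 [ 2.49150672e-01 -9.68464139e-01  1.07470262e-03]
 [ 1.08468363e-04 -1.08179227e-03 -9.99999409e-01]]
```

View pics/scene0.png

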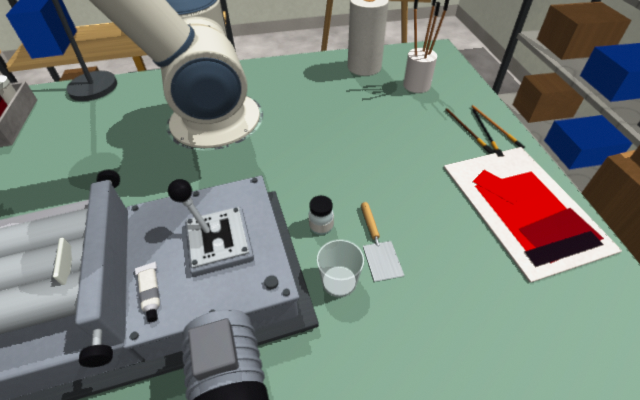

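View pics/top0.png

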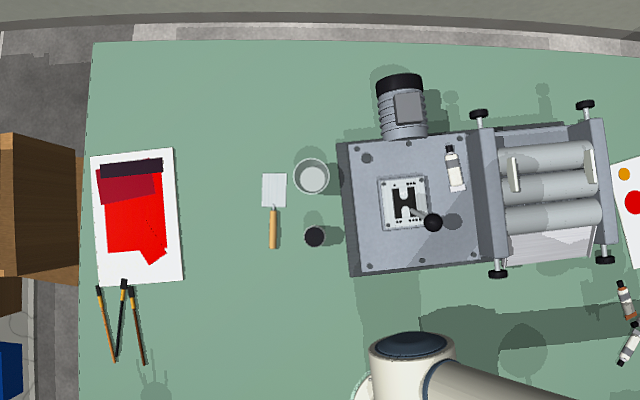

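The top view has the gate near (404,202) and the knob near (433,222). In the scene view the knob is near (180,190) and the gate near (218,238). I'll enlarge both.

Run:
```python
import cv2,numpy as np
a=cv2.imread("pics/top0.png")[165:240,370:450]; b=cv2.imread("pics/scene0.png")[170:280,160:260]
a=cv2.resize(a,None,fx=7,fy=7,interpolation=cv2.INTER_CUBIC)
cv2.imwrite("pics/c1.png",a)
cv2.imwrite("pics/c2.png",cv2.resize(b,None,fx=5,fy=5,interpolation=cv2.INTER_CUBIC))
```

```text
(no output)
```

View pics/c1.png

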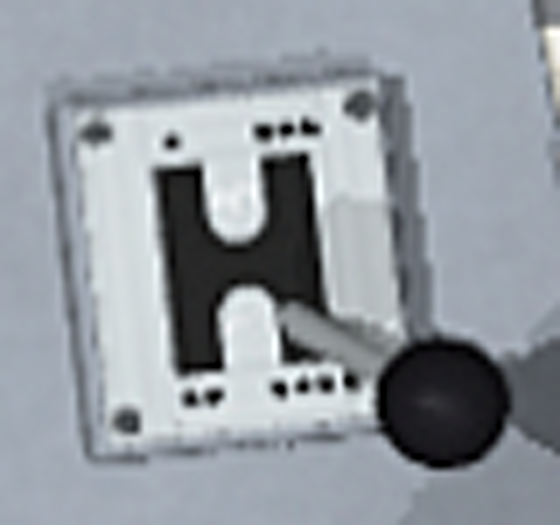

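View pics/c2.png

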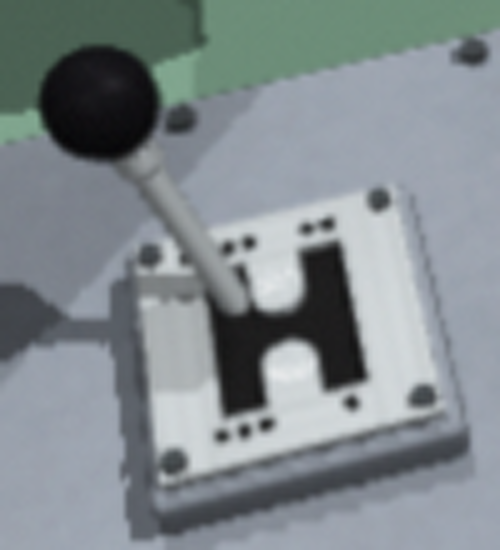

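The crops are clear. In c1 the screws are at (96,133), (360,106) and (127,421), and the knob is at (443,402). In c2 the screws are at (378,199), (150,255), (174,462) and (422,396), and the knob is at (100,102).

```bash
cat > h.py <<'E'
from rig import arm
import numpy as np, cv2
def ray(n,p):
    c=arm.get_calibration(n); K=c["intrinsics"]; T=c["cam_to_world"]
    u=cv2.undistortPoints(np.array([[p]],float),K,np.array([c["k1"],0,0,0.]))[0,0]
    return T[:3,3],T[:3,:3]@np.r_[u,1]
def atz(n,p,z):
    o,d=ray(n,p); return o+d*(z-o[2])/d[2]
def tri(p,q):
    o,d=ray("top",p); o2,d2=ray("scene",q)
    s=np.linalg.lstsq(np.c_[d,-d2],o2-o,rcond=None)[0]; a,b=o+d*s[0],o2+d2*s[1]
    return (a+b)/2,np.linalg.norm(a-b)
E
python3 - <<'E'
from h import *
f=lambda p:((p[0]+.5)/7-.5+370,(p[1]+.5)/7-.5+165)
g=lambda p:((p[0]+.5)/5-.5+160,(p[1]+.5)/5-.5+170)
T=[atz("top",f(p),.135) for p in[(96,133),(360,106),(127,421)]]
S=[atz("scene",g(p),.135) for p in[(422,396),(174,462),(378,199),(150,255)]]
for n,c,q in(("top",(T[1]+T[2])/2,T),("scene",sum(S)/4,S)):
    v=q[0]-q[2]; w=q[0]-q[1]; print(n,c,"yaw",np.arctan2(v[1],v[0]),np.arctan2(-w[0],w[1]),np.linalg.norm(v),np.linalg.norm(w))
k,e=tri(f((443,402)),g((100,102))); print("knob",k,e)
c=((T[1]+T[2])/2+sum(S)/4)/2
for yaw in(.1,.12,.08):
    ex=np.array([np.cos(yaw),np.sin(yaw)]);ey=np.array([-ex[1],ex[0]])
    d=(k-c)[:2]; print(yaw,d@ex,d@ey)
for n,p in (("top",(315,237)),("scene",(320,206))):print("jar",atz(n,p,.078))
for n,p in (("top",(312,176)),("scene",(340,262))):print("tub",atz(n,p,.085))
for p in((449,150),(458,188)):print("tube",atz("top",p,.12))
E
```

```text
top [0.55246754 0.03408501 0.135     ] yaw 0.12472670652767821 0.12614254538000064 0.09570143972246621 0.08856211385270668
scene [0.55235146 0.0355614  0.135     ] yaw 0.12938297251976877 0.13306831267293773 0.09618557614935042 0.08754679758036461
knob [ 0.50835939 -0.00981855  0.21741639] 0.0017500358765063795
0.1 -0.048286790038036174 -0.040021055978510196
0.12 -0.049077500761165654 -0.03904738061445633
0.08 -0.047476765242706755 -0.04097872345377962
jar [0.46434664 0.24076319 0.078     ]
jar [0.47385771 0.24315041 0.078     ]
tub [0.61332747 0.25156999 0.085     ]
tub [0.62248306 0.25446011 0.085     ]
tube [ 0.67978423 -0.07420591  0.12      ]
tube [ 0.58959433 -0.09632469  0.12      ]
```

The measurements agree: gate at (0.552, 0.035), yaw 0.127, knob at x = -49 mm in the mill frame (shift about -0.30). I'll close the fingers, push on the near side of the knob to neutral in force-checked steps, and look.

```bash
cat >> h.py <<'E'
G=np.array([.5524,.0348]); yaw=.127
ex=np.array([np.cos(yaw),np.sin(yaw)]); ey=np.array([-ex[1],ex[0]])
R=np.array([[ex[0],-ey[0],0],[ex[1],-ey[1],0],[0,0,-1.]])
def W(x,y,z): return np.r_[G+x*ex+y*ey,z]
def F():
    f=arm.current_force(); return np.round([f[:2]@ex,f[:2]@ey,f[2]],1)
def mill():
    p=arm.current_ee_pos(); d=p[:2]-G; return np.round([d@ex*1e3,d@ey*1e3,p[2]*1e3],1)
def go(x,y,z,feed=.1):
    arm.move_l(W(x,y,z),R,feed); print(mill(),F(),flush=True)
def pic(n):
    a=arm.snapshot("top")[155:245,360:460]; b=arm.snapshot("scene")[150:280,160:260]
    im=np.hstack([cv2.resize(a,(400,360),interpolation=cv2.INTER_CUBIC),cv2.resize(b,(277,360),interpolation=cv2.INTER_CUBIC)])
    cv2.imwrite(f"pics/{n}.png",im[:,:,::-1])
E
python3 - <<'E'
from h import *
p=arm.current_ee_pos(); arm.grip(0); print(arm.current_width())
arm.move_l(p+[0,0,.12],None,.2)
arm.move_to(W(-.11,-.04,.33),R); print(mill(),F(),arm.current_t())
go(-.11,-.04,.192,.12)
go(-.092,-.04,.192,.06)
for x in np.arange(-.084,-.0379,.006):
    go(x,-.04,.192,.05)
    if F()[0]<-20: print("stop");break
print(arm.current_t()); pic("n1")
E
```

```text
0.00037918954423033077
[-109.9  -40.6  330. ] [-0.1  0.   0.4] 4.55
[-109.7  -40.1  192.5] [ 0.6  0.4 -0. ]
[-91.7 -40.  191.9] [-0.1 -0.9 -0.2]
[-84.1 -39.9 191.9] [-1.8  0.2  1.2]
[-78.1 -39.9 191.9] [-2.3 -0.3  1.1]
[-72. -40. 192.] [-1.9  1.   2. ]
[-66. -40. 192.] [-2.1  0.4  1.5]
[-59.9 -40.  192. ] [-2.2  0.1  1.5]
[-53.9 -40.  192. ] [-2.   0.9  1.6]
[-47.9 -40.  192. ] [-1.7  0.5  1.4]
[-41.8 -40.  192. ] [0.  0.3 1.6]
8.475
```

View pics/n1.png

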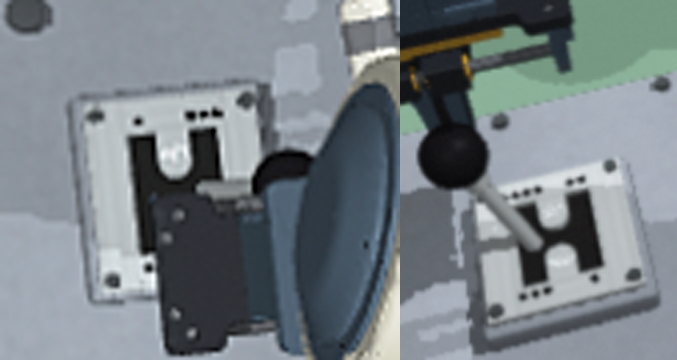

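The lever is in neutral, still in the right lane. The rod emerges at the cross slot's right end, and the knob is near (453,155) in the scene panel. I'll triangulate the knob to check the shift.

Run:
```python
from h import *
q=((453+.5)/2.77-.5+160,(155+.5)/2.77-.5+150); p=((289+.5)/4-.5+360,(187+.5)/4-.5+155)
for k in(atz("scene",q,.225),atz("top",p,.225),tri(p,q)[0]):
    d=k[:2]-G; print(k,d@ex*1e3,d@ey*1e3)
```

```text
[0.59786975 0.2285256  0.225     ] 69.64061645867358 186.4062476265465
[ 0.55154009 -0.00603243  0.225     ] -6.024777311230657 -40.39466081912215
[0.59356081 0.1207631  0.29981973] 51.71730652302534 80.05740231623868
```

Run:
```python
from h import *
q=((53+.5)/2.77-.5+160,(155+.5)/2.77-.5+150)
def sh(q):
    d=atz("scene",q,.225)[:2]-G; print("knob",d@ex*1e3,d@ey*1e3)
sh(q)
go(-.0395,-.04,.192,.03); go(-.0372,-.04,.192,.03)
arm.sleep(.2); print(F(),mill())
go(-.075,-.04,.192)
pic("n2"); print(arm.current_t())
```

```text
knob -5.212002675934819 -39.703523082657725
[-39.4 -40.  192. ] [-2.6  0.5  2. ]
[-37.1 -40.  192. ] [-2.4  0.5  1.4]
[-1.3  0.4  1.8] [-37.2 -40.  192. ]
[-74.4 -40.2 192.3] [-0.3 -0.9  0.7]
9.9
```

View pics/n2.png

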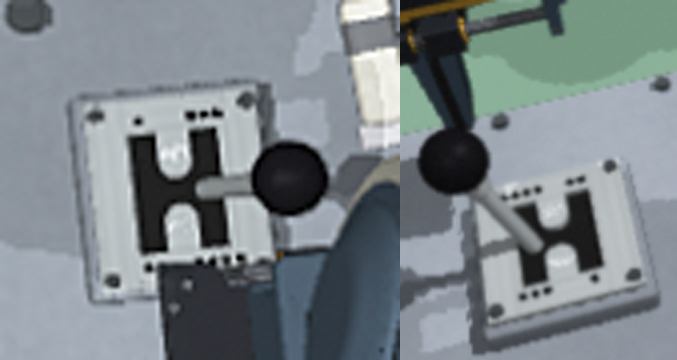

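The knob is free and sits in neutral at about (290,179) in the top panel, roughly 1–2 mm short of the middle. Next I go round to its right side and push left across the gate.

Run:
```python
from h import *
for p,q in [((290,179),(54,161))]:
    for n,r in(("top",((p[0]+.5)/4-.5+360,(p[1]+.5)/4-.5+155)),("scene",((q[0]+.5)/2.77-.5+160,(q[1]+.5)/2.77-.5+150))):
        d=atz(n,r,.225)[:2]-G; print("knob",d@ex*1e3,d@ey*1e3)
go(-.08,-.1,.195,.12); go(-.001,-.1,.195,.12); go(-.001,-.085,.195,.06)
for y in np.arange(-.077,.0075,.007):
    go(-.001,y,.195,.06)
    if F()[1]<-14: print("stop");break
arm.sleep(.2); print(F(),mill(),arm.current_t())
go(-.001,mill()[1]/1e3-.03,.195)
pic("n3")
```

```text
knob -1.9171907742475285 -41.40296981053928
knob -0.19988901836982914 -39.43810250835759
[-80.1 -99.8 194.9] [1.1 0.6 0.1]
[ -1.6 -99.7 194.8] [-0.2  0.4  0.4]
[ -1.1 -84.6 195.2] [0.5 0.7 0.3]
[ -1.  -76.7 195. ] [-0.7  0.3  0. ]
[ -0.9 -69.7 195.1] [-0.4 -0.3  0.3]
[ -1.  -62.8 195. ] [0.6 0.5 0. ]
[ -1.1 -55.7 194.9] [0.4 0.2 0.5]
[ -1.1 -48.7 195. ] [-1.   0.2 -0.4]
[ -1.1 -41.7 194.9] [0.7 0.3 0.3]
[ -1.  -34.6 195. ] [-0.5  0.8  0.1]
[ -1.1 -27.6 195. ] [-0.3 -0.5  0.9]
[ -1.1 -20.5 195. ] [ 0.7 -1.3  1.2]
[ -1.  -13.6 195. ] [0.2 0.3 0.9]
[ -1.1  -6.6 195. ] [ 0.2 -0.2  0.5]
[ -1.    0.4 195. ] [-0.3  0.3 -0.2]
[ -1.    7.4 195. ] [-0.   0.9  0.5]
[-0.4 -0.3  0.1] [ -1.   7. 195.] 15.4417
[ -1.1 -23.4 194.9] [0.3 0.5 0.5]
```

View pics/n3.png

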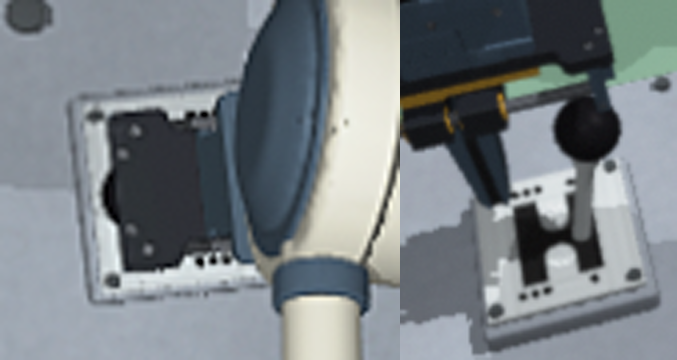

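The lever has crossed. The rod is in the left lane and the knob is near (587,130) in the scene panel. I'll check how far across it is, then nudge it to the left stop until there's force.

Run:
```python
from h import *
d=atz("scene",((187+.5)/2.77-.5+160,(130+.5)/2.77-.5+150),.226)[:2]-G; print("knob",d@ex*1e3,d@ey*1e3)
go(-.001,.003,.195)
for y in np.arange(.007,.0161,.002):
    go(-.001,y,.195,.04)
    if F()[1]<-6: print("stop");break
print(arm.current_t())
go(-.001,-.025,.195)
pic("n4")
```

```text
knob 1.157788021744526 39.9392165486183
[ -1.    3.6 195.1] [0.2 1.1 0.5]
[ -1.    6.9 195. ] [-0.3  0.9 -0.1]
[ -1.    8.9 195. ] [ 0.4 -1.6 -1.2]
[ -1.   10.6 195. ] [-0.3 -6.3 -0.9]
stop
17.15
[ -1.1 -25.1 195. ] [-0.9  0.1 -0.1]
```

View pics/n4.png

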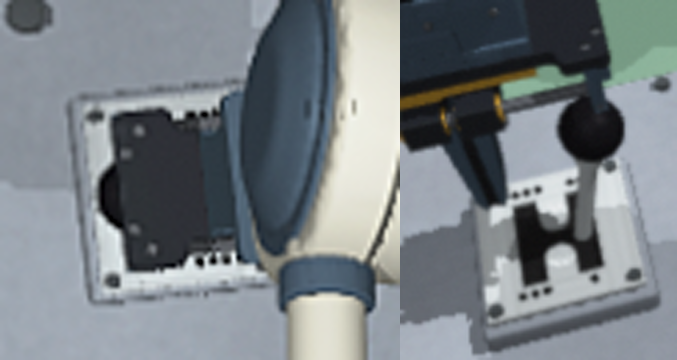

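The lever is at the left stop, with a 6 N reaction and the knob shifted about 3 px further left. Now the near side again, and push away into first until it meets the stop.

Run:
```python
from h import *
go(-.001,-.04,.195); go(-.075,-.04,.195,.12); go(-.075,.04,.192,.12); go(-.045,.04,.192,.08)
x=-.038
while x<.027:
    go(x,.04,.192,.05)
    if F()[0]<-10: print("stop");break
    x+=.006 if x<.014 else .002
print(arm.current_t())
go(-.04,.04,.192); go(-.08,.0,.192,.12)
arm.move_l(W(-.1,0,.33),R,.15); arm.move_to(W(-.12,-.33,.4),R)
pic("n5"); print(arm.current_t(),F())
```

```text
[ -1.  -40.2 195. ] [ 0.4  0.7 -0.3]
[-74.3 -40.1 195.2] [ 0.8 -0.2 -0.2]
[-74.8  39.7 192. ] [ 0.1  0.5 -0.1]
[-45.2  39.8 191.8] [-0.1  0.6  0.4]
[-38.1  40.  191.9] [-0.8 -0.6  0.8]
[-31.8  40.1 192. ] [-2.2  0.7  1. ]
[-25.8  40.  192. ] [-2.8  1.2  0.6]
[-19.7  40.  191.9] [-2.2  0.5 -0.2]
[-13.7  40.  191.9] [-2.1  0.8  0.7]
[ -7.7  40.  191.9] [-1.   0.1  0.2]
[ -1.7  40.  191.9] [-0.7  0.7 -0.7]
[  4.3  40.  192. ] [-0.7  0.9 -0.3]
[ 10.4  40.  192. ] [-1.4 -0.3  0.6]
[ 16.4  40.  192. ] [-1.7  1.3  1. ]
[ 18.  40. 192.] [-1.6 -0.1 -0.4]
[ 20.1  40.  192. ] [-2.1  0.3 -1. ]
[ 22.  40. 192.] [-2.1 -1.4 -1.7]
[ 23.5  40.  191.7] [-5.3 -0.5 -1.6]
[ 24.9  40.  191.5] [-9.3 -1.1 -2.9]
24.1083
[-39.1  39.9 192.2] [ 0.4 -0.  -0.4]
[-7.950e+01 -1.000e-01  1.921e+02] [0.7 0.8 0.1]
28.0 [ 0.5 -0.5  0.4]
```

View pics/n5.png

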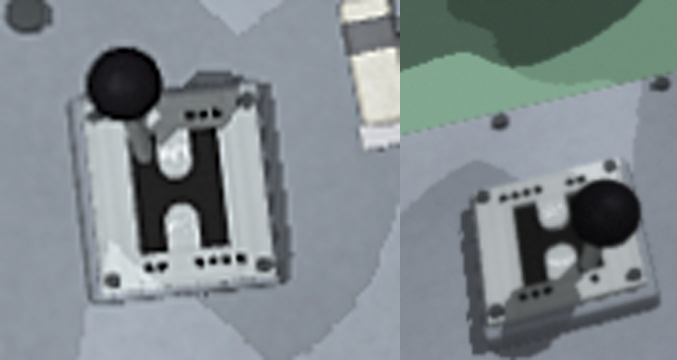

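The lever is in first, with the knob at (124,82) in the top panel and (605,212) in the scene panel, and the hand is clear. I'll check the knob's position, compare the loose items with the start picture, and hand in.

Run:
```python
from h import *
p=((124.5)/4-.5+360,(82.5)/4-.5+155); q=((205.5)/2.77-.5+160,(212.5)/2.77-.5+150)
k,e=tri(p,q); d=k[:2]-G; x=d@ex; print(k,e,"mill",d@ex,d@ey,"shift",np.arcsin(x/.165))
im=arm.snapshot("top")[:,:,::-1]; o=cv2.imread("pics/top0.png")
D=np.abs(im.astype(int)-o).max(2)
for n,(u0,u1,v0,v1) in dict(jar_tub_scraper=(258,332,155,252),tube=(440,468,142,195)).items():
    a=D[v0:v1,u0:u1]; m=cv2.phaseCorrelate(o[v0:v1,u0:u1].mean(2),im[v0:v1,u0:u1].mean(2)); print(n,(a>60).sum(),m)
```

```text
[0.60545596 0.08100691 0.21623236] 0.0016455071745554125 mill 0.05848118132288316 0.03911476364261302 shift 0.36230592423313435
jar_tub_scraper 0 ((0.4776671293800163, -0.008569016649246919), 0.9882843705363566)
tube 0 ((-0.13317857771402153, -0.045339607367612444), 0.9741020936074386)
```

```bash
python3 -c "
from rig import arm
arm.sign_off(); print(arm.current_t())"
```

```text
the job is handed in; nothing more can be done
the job is handed in; nothing more can be done
```

The mill is in first and the job is handed in. I pushed the lever with closed fingers: out of fourth to neutral from the near side, across the gate to the left stop from the right side, then home into first from the near side. After that I took the hand well clear.

- **Lever:** with the hand away, the knob measured 58.5 mm along the mill's x and 39.1 mm along its y, at a height of 216 mm. The target is 57, 39 and 216 mm. That gives a shift of about 0.36 rad, slightly past the 0.356 stop, which is within the measuring error. Pushing on the stop gave about 9 N.
- **Gate path:** camera checks put the knob within about 2 mm of neutral at both ends of the crossing. During the push across I had only force readings, and they stayed under 2 N until the left stop.
- **Loose items:** jar, tub, tube and scraper showed no visible change from the first top picture.
- **Time:** the robot's clock read 28 s just before the final checks, against the 54 s limit.

None of my checks failed. The top and scene cameras disagreed by 1–2 mm on the knob, which is about the calibration error.

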